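# Set the gel-casting clamp with a gap gauge and back its nut off a quarter turn

## Robot

A 6-joint arm with a two-finger parallel gripper is mounted at the origin on a cart in front of the work surface, level with it; the furniture and walls round the work are solid. World frame = base frame: x ahead of the robot, y to its left, z up, the work surface at z = 0. Lengths are in m, angles in degrees, forces in N, time in s.
With the tool pointing down it reaches from about 0.325 to 0.925 m from the base axis. Payload 3.1 kg.
Tool frame: the origin (TCP) lies between the finger pads; the fingertips stand 14 mm ahead of it and the grasp point (between the pads) lies 5 mm behind it; z points along the fingers, x is the direction in which the jaws open and shut, and the axes are right-handed (so a half turn about z gives the same grasp; the last joint's range is limited). The gripper opens to 85 mm and grips with 20 to 120 N. Pads are 22 mm wide; open, the fingers measure 114 mm over their backs; the gripper's body (76 mm by 85 mm) begins 54 mm behind the grasp point. The pads swing forward as they close: fully open they stand 13 mm farther back than shut.
Start: joints at [60.837, 12.427, 92.441, -0, 75.132, -6.429], TCP at [0.242, 0.576, 0.245] pointing down, gripper open.
Joint ranges: [-157.48, 157.48], [-44.54, 120.13], [17.64, 146.25], [-64.5, 244.5], [7.68, 150.69], [-147.95, 147.95]. Speed limits (degrees/s): [159.86, 159.86, 180, 180, 180, 180].

## Interface

Orientations are given as [roll, pitch, yaw] about the fixed x, y, z axes, in that order (R = Rz(yaw) Ry(pitch) Rx(roll)).
In Python, from plant import readout, capture, env gives the robot as it stands.
- The arm moves only by the tool step_arm, never from a script. Its argument "commands" is one flat list of numbers, 7 for each row, row after row: the shift along the tool's x, y, z in m, then the turn, a rotation vector about the tool's x, y, z in degrees, then the opening, from 0 (shut) to 1 (fully open). A call has 1 to 10 rows; each row is the pose to reach, as a shift and turn from the pose commanded when the call began, along the tool's axes at that moment; what a row does not reach only later rows make up. A row lasts 1/8 s, in which the tool goes at most 62.5 mm and 10.7 degrees, less where a joint would pass 70% of its speed; a pose out of reach is approached as far as the arm can. A call with a gripper value outside its range is refused whole. The fingers move at their own pace and stop on an object; the grip force is fixed at half the most. Time passes only in rows, so rows that repeat a pose let the fingers close. It gives the time, the measured TCP pose, the force and the opening at its end, in the units of the state.
- readout.get_obs(): the state, without advancing time (a new reading comes with each control period).
- capture(name): name is "scene" or "top"; returns a dict with "pixels" (400x640x3 uint8, red, green, blue), "z_map" (400x640 float32, m along the optical axis (not along the pixel's ray), 0 where there is no reading), "fx", "fy", "cx", "cy" (pixels), "R" (3x3) and "t" (3): a world point X has camera coordinates R X + t. Camera axes: x right, y down, z forward; pixel columns grow to the right and rows downward; lengths in m; the calibration is good to about 2 mm. A picture is of the moment at which its call begins.
- env.close_job(): hands the job in, once; it reports no verdict.
The state is a dict: "time": time; "qpos": joint angles; "qd": joint speeds; "tau": joint torques, N m; "position": TCP position; "orientation": TCP orientation; "wrist_force": force on the tool from outside, world axes, zero at the start; "ft_torque": the same for the moment, N m; "gripper_width": finger opening in m.
Only numpy, scipy, OpenCV 4.12 (cv2) and the standard library are available. Lean on these libraries where they do the work, as an engineer would, in place of code of your own. Each camera call takes 0.05 s, during which the arm holds its last target. There are 200 camera calls.

## Task

Set up the gel-casting clamp: take the green-handled gap gauge out of its stand, lower its blade into the clamp's slot until the handle sits fully down on the clamp, and let it go. Then screw the black knurled nut down (clockwise seen from above) until it bottoms out, back it off a quarter turn, and finish there still gripping the nut, without letting go of it. Leave the gauge in the slot, and the red-handled gauge and the other things on the desk alone.

Things in the scene. Friction and masses are not known exactly. Their poses are not given: they have to be found in the camera images.
- clamp: Gel-casting clamp, fixed: grey base plate 100 (x) x 240 (y) x 15 mm with aluminium slot walls at its +y end and a black knurled nut at its -y end. Origin at the centre of its underside, z up. A white scale disc (top at 16 mm) with ticks every 30 degrees, long ones every 90, lies round the nut.
- slot_mouth (a point): Centre of the slot's open top, 70 mm above the desk, at (0, +50 mm) in the clamp's axes; same axes. Slot 45 mm wide along y, 55 deep; along x from the fixed wall at +4.5 mm to the dark moving jaw, at -4 to -5.4 mm at the start, which closes 1.67 mm per rad of nut_turn to leave 5.5 mm. The walls at +x (13 mm thick) and both y ends (10 mm) are level with the mouth, the jaw 3 mm lower.
- clamp_nut: Black knurled nut, 36 mm diameter, 26 high, with a yellow index line, on an upright 12 mm stud that ends 81 mm above the desk; under it a 28 mm post, so fingers may reach past its sides. Origin (does not turn) at the centre of its underside, at (0, -60 mm) in the clamp's axes, 47 mm above the desk minus 1 mm per rad of nut_turn: it sinks as it is screwed down.
- nut_turn (a joint): Turn of the nut in rad: grows as it is screwed down (clockwise seen from above). It starts between 0.4 and 1.15 and the nut bottoms out against a hard stop at 3.0, where the yellow line points to the clamp's -x side; it cannot turn below 0. It turns against a friction of 0.05 N m and stays where it is left.
- green_gauge: Gap gauge with a green handle, loose, 50 to 100 g: a flat steel blade 4 (x) x 40 (y) mm reaching 45 mm down from the handle, and a handle block 14 (x) x 58 (y) x 44 mm (z). Origin at the centre of the handle's underside (where the handle rests on the slot when fully down), z up out of the handle. At the start it stands blade-down in a grey stand, origin 50 mm above the desk.
- red_gauge: The same gauge with a red handle, standing in another grey stand; a bystander, to be left alone. The two stands are 60 (x) x 85 (y) x 50 mm with a slot 7 x 44 mm.
- note_pad: Yellow pad of notes, 77 x 77 x 12 mm, loose on the desk, origin under its centre; to be left alone.
- index_notes: Bright green block of index notes, 16 x 50 x 14 mm, loose on the desk, origin under its centre; to be left alone.
- magenta_pen: Magenta pen, 140 mm long and 9 mm thick, lying loose on the desk, origin under its centre; to be left alone.
Things that resemble listed ones, but are neither listed nor needed, are in the scene too. Of the things like the green_gauge, leave any that is blue; of the rest the smaller one is meant.

How it is judged (in metres and radians):
On the way, in this order (a step that is already met when the one before it is completed fails the run):
1. the green-handled gauge is fully down in the clamp's slot and let go, before the nut is screwed down (z of green_gauge in the frame of slot_mouth between -0.003 and 0.003 m and horizontal distance between green_gauge and slot_mouth below 0.006 m and angle between the z axis of green_gauge and the z axis of slot_mouth, either way round below 0.12 rad and angle between the x axis of green_gauge and the x axis of slot_mouth, either way round below 0.2 rad and contact force between the fingers and green_gauge below 0.3 N and value of joint nut_turn below 1.3 rad), for 0.2 s.
2. the nut is bottomed out (value of joint nut_turn above 2.93 rad), for 0.1 s.
At the end, for the whole second after the job is handed in: Fingers grip the nut (over 2 N), at rest a quarter turn back from its stop (nut_turn 1.43, within 0.25 rad); the green gauge, untouched by the fingers, is fully down in the slot: within 3 mm in height and 6 mm sideways, upright within 0.12 rad, in line within 0.2 rad (z of green_gauge in the frame of slot_mouth between -0.003 and 0.003 m and horizontal distance between green_gauge and slot_mouth below 0.006 m and angle between the z axis of green_gauge and the z axis of slot_mouth, either way round below 0.12 rad and angle between the x axis of green_gauge and the x axis of slot_mouth, either way round below 0.2 rad and contact force between the fingers and green_gauge below 0.3 N and value of joint nut_turn between 1.18 and 1.68 rad and velocity of joint nut_turn between -0.05 and 0.05 rad/s and contact force between the fingers and clamp_nut above 2 N); the arm keeps its last pose, push and grip.
It fails at once if the red-handled gauge is moved by more than 15 mm (distance of red_gauge from where it was at the start of the episode above 0.015 m).
It fails at once if the note pad is moved by more than 30 mm (distance of note_pad from where it was at the start of the episode above 0.03 m).
It fails at once if the block of index notes is moved by more than 30 mm (distance of index_notes from where it was at the start of the episode above 0.03 m).
It fails at once if the magenta pen is moved by more than 30 mm (distance of magenta_pen from where it was at the start of the episode above 0.03 m).
It also fails if it takes over 48 s, if anything falls off the work surface, if the arm or the gripper's body presses on something with over 40 N, if the wrist force passes 120 N, or if a joint passes its speed limit or range.

## Working session

There is one attempt and no reset: what is moved stays moved. The work goes in short steps, Python scripts to look and compute and a tool call to move; the robot and the scene stay as the last step left them, time stands still between calls to the robot, and variables do not carry over. Pictures are saved under pics/ and viewed, about 8 in all and at most 12, crops included, and the job is handed in when it is done.

Besides the shell and the picture viewer there is one more tool, called after "Request:" in YAML: its name, and indented under it one key for each argument. step_arm: Moves the arm, as the interface text tells. Its arguments: {"type":"object","properties":{"commands":{"type":"array"}},"required":["commands"]}

```bash
mkdir -p pics
cat > h.py <<'E'
import numpy as np,cv2
from plant import readout,capture,env
def save(c,name,box=None,s=1):
    p=c["pixels"][:,:,::-1]
    if box: x0,y0,x1,y1=box; p=p[y0:y1,x0:x1]
    cv2.imwrite("pics/"+name,cv2.resize(p,None,fx=s,fy=s,interpolation=cv2.INTER_CUBIC))
def world(c,u,v,z=None):
    d=np.array([(u-c["cx"])/c["fx"],(v-c["cy"])/c["fy"],1.0]);R=np.array(c["R"]);t=np.array(c["t"])
    if z is None: return R.T@(d*c["z_map"][int(v),int(u)]-t)
    o=-R.T@t; r=R.T@d; return o+r*(z-o[2])/r[2]
def wmap(c):
    v,u=np.mgrid[0:400,0:640]; d=np.stack([(u-c["cx"])/c["fx"],(v-c["cy"])/c["fy"],np.ones(u.shape)],-1)*c["z_map"][...,None]
    return (d-np.array(c["t"]))@np.array(c["R"])
E
python3 - <<'E'
from h import *
import pickle
for n in("top","scene"):
    c=capture(n); save(c,n+"0.png",None,1.25); pickle.dump(c,open(n+"0.pkl","wb"))
    R=np.array(c["R"]);print(n,(-R.T@np.array(c["t"])).round(3),R[2].round(2),c["fx"])
print(readout.get_obs())
E
```

```text
top [ 0.332 -0.002  0.998] [ 0.21  0.01 -0.98] 379.99227780391436
scene [-0.055 -0.709  0.553] [ 0.56  0.69 -0.47] 416.6399345009575
{'time': 0.1, 'qpos': array([ 6.08361476e+01,  1.24729041e+01,  9.25190754e+01, -8.95712956e-04,
        7.51323923e+01, -6.42733646e+00]), 'qd': array([-0.04265169, -0.06646014, -0.21139424, -0.07660525, -0.03955209,
       -0.01525959]), 'tau': array([-7.03392398e-04, -3.98077941e+01, -3.04968560e+01, -1.34782626e-04,
        4.20283075e-03,  2.49433903e-06]), 'position': array([0.24118721, 0.5758308 , 0.24409565]), 'orientation': array([-1.79986937e+02,  1.23686890e-01,  6.72637289e+01]), 'wrist_force': array([-0.426809  ,  1.04371259, -0.31570786]), 'ft_torque': array([ 0.04737074,  0.05157867, -0.00185287]), 'gripper_width': 0.08539550625524751}
```

View pics/top0.png

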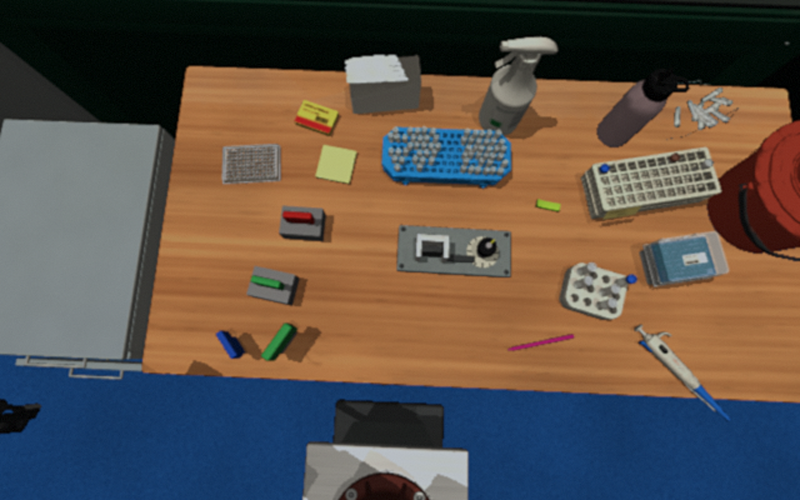

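View pics/scene0.png

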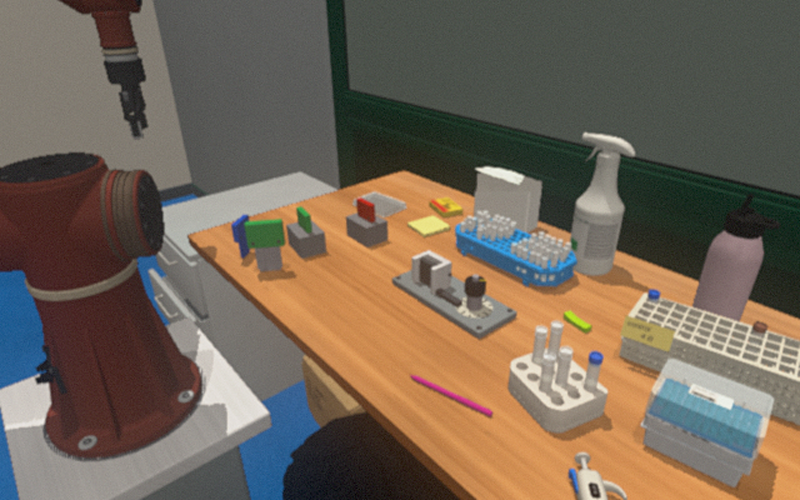

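Top view: the green gauge-like things are the one in the stand at (265,282) and a larger, standing one at (279,342); a blue one is at (229,344). The one in the stand is the smaller green one, and it stands in a grey stand as described. I'll confirm it in a crop and measure it.

Run:
```python
from h import *
import pickle
c=pickle.load(open("top0.pkl","rb")); p=c["pixels"][:,:,::-1]
a=cv2.resize(p[205:295,165:265],None,fx=4,fy=4,interpolation=cv2.INTER_CUBIC)
b=cv2.resize(p[175:225,310:415],None,fx=7,fy=7,interpolation=cv2.INTER_CUBIC)
b=b[:, :735]; 
o=np.zeros((600,800,3),np.uint8); o[:350,:735]=b; 
a=cv2.resize(p[208:272,170:260],None,fx=3.9,fy=3.9,interpolation=cv2.INTER_CUBIC); o[350:350+a.shape[0],:a.shape[1]]=a[:250]
cv2.imwrite("pics/crop1.png",o)
W=wmap(c); hsv=cv2.cvtColor(p,cv2.COLOR_BGR2HSV)
g=(hsv[...,0]>45)&(hsv[...,0]<80)&(hsv[...,1]>120)
r=((hsv[...,0]<8)|(hsv[...,0]>172))&(hsv[...,1]>140)
def rect(m,n):
    P=W[m]; (cx,cy),(w,h),ang=cv2.minAreaRect((P[:,:2]*1000).astype(np.float32)); print(n,m.sum(),"med",np.median(P,0).round(4),"rect",cx,cy,w,h,ang,"z",np.percentile(P[:,2],[5,50,95]).round(3))
v,u=np.mgrid[0:400,0:640]
m=g&(u>190)&(u<240)&(v>205)&(v<245)
rect(m,"green"); rect(m&(W[...,2]>.085),"greentop")
rect(g&(u>200)&(u<245)&(v>250)&(v<295),"big")
rect((u>185)&(u<245)&(v>205)&(v<250)&(W[...,2]>.043)&(W[...,2]<.056),"stand")
rect((u>312)&(u<415)&(v>175)&(v<225)&(W[...,2]>.011)&(W[...,2]<.09),"clamp")
rect((u>370)&(u<405)&(v>180)&(v<220)&(W[...,2]>.060),"nut")
rect((u>325)&(u<365)&(v>180)&(v<220)&(W[...,2]>.062),"walls")
rect(r&(u>220)&(u<265)&(v>160)&(v<185)&(W[...,2]>.085),"red")
```

```text
green 144 med [0.4545 0.2442 0.0936] rect 455.84185791015625 248.2811279296875 55.78154754638672 12.544168472290039 79.77831268310547 z [0.075 0.094 0.097]
greentop 125 med [0.4555 0.2472 0.0939] rect 455.80059814453125 248.2582244873047 55.812889099121094 12.498695373535156 80.41804504394531 z [0.09  0.094 0.097]
big 353 med [0.3423 0.2081 0.1144] rect 352.0690612792969 119.2673568725586 61.775123596191406 238.40341186523438 5.378590106964111 z [0.075 0.114 0.118]
stand 637 med [0.4507 0.2458 0.0502] rect 456.91021728515625 249.6979522705078 86.80274200439453 60.064208984375 79.89701843261719 z [0.047 0.05  0.053]
clamp 3281 med [ 0.5439 -0.1219  0.0158] rect 550.5437622070312 -122.1959228515625 240.0260467529297 100.36482238769531 89.22268676757812 z [0.012 0.016 0.071]
nut 187 med [ 0.5475 -0.1802  0.0719] rect 453.44317626953125 -91.72245788574219 35.053932189941406 298.78265380859375 46.833683013916016 z [0.066 0.072 0.083]
walls 347 med [ 0.5467 -0.0713  0.0693] rect 450.069580078125 -56.394840240478516 69.55810546875 249.3258819580078 80.88428497314453 z [0.065 0.069 0.073]
red 131 med [0.5901 0.199  0.0936] rect 591.2193603515625 199.55918884277344 55.03055191040039 13.683905601501465 86.5970230102539 z [0.087 0.094 0.096]
```

View pics/crop1.png

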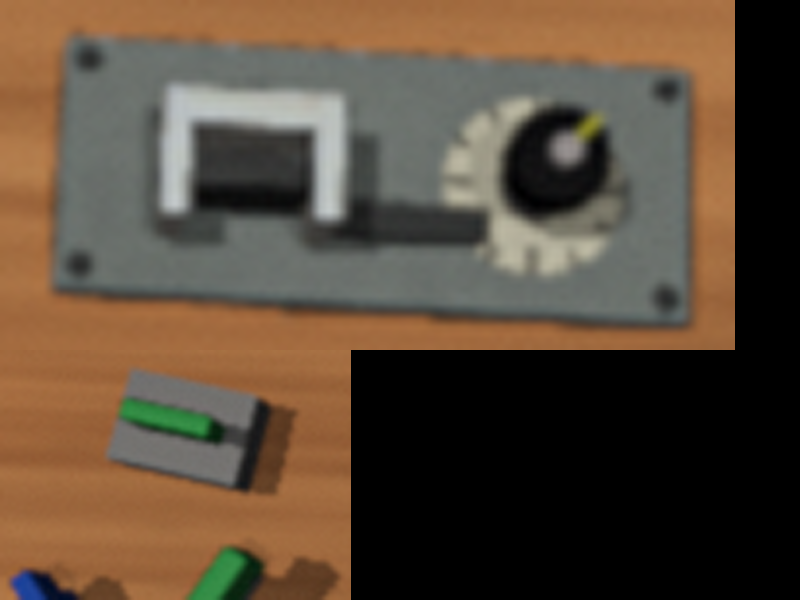

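Run:
```python
from h import *
import pickle
c=pickle.load(open("top0.pkl","rb"))
w=lambda x,y,z:world(c,(x+.5)/7-.5+310,(y+.5)/7-.5+175,z)
g=lambda x,y,z:world(c,(x+.5)/3.9-.5+170,(y-350+.5)/3.9-.5+208,z)
C=np.array([w(68,38,.015),w(692,72,.015),w(690,325,.015),w(53,290,.015)])[:,:2]
ctr=C.mean(0); d=(C[0]-C[1])+(C[3]-C[2]); yaw=np.degrees(np.arctan2(d[1],d[0]))-90
print("corners",C.round(4),"ctr",ctr.round(4),"yaw",yaw)
for y in(-.78,yaw):
  a=np.radians(y);Y=np.array([-np.sin(a),np.cos(a)])
  print("slot",ctr+.05*Y,"nut",ctr-.06*Y)
for n,x,y,z in[("outTL",165,85,.07),("outTR",347,95,.07),("inL",193,150,.07),("inR",313,155,.07),("wallin",250,125,.07),("botL",175,215,.07),("botR",330,220,.07),("stud",568,150,.081),("linetip",601,118,.072)]: print(n,w(x,y,z)[:2].round(4))
for n,x,y,z in[("gTL",121,401,.094),("gBL",121,417,.094),("gTR",217,420,.094),("gBR",209,438,.094)]: print(n,g(x,y,z)[:2].round(4))
```

```text
corners [[ 0.5998 -0.0051]
 [ 0.5966 -0.2431]
 [ 0.499  -0.2414]
 [ 0.502  -0.0034]] ctr [ 0.5494 -0.1232] yaw -0.747042946849632
slot [ 0.55003827 -0.07324803] nut [ 0.54854083 -0.18323783]
slot [ 0.55000951 -0.07324764] nut [ 0.54857534 -0.18323829]
outTL [ 0.5689 -0.0405]
outTR [ 0.568  -0.1059]
inL [ 0.5454 -0.0512]
inR [ 0.5454 -0.0941]
wallin [ 0.5554 -0.0714]
botL [ 0.5214 -0.0455]
botR [ 0.522  -0.1006]
stud [ 0.5485 -0.1829]
linetip [ 0.5629 -0.1965]
gTL [0.4648 0.2764]
gBL [0.4549 0.2753]
gTR [0.4556 0.2161]
gBR [0.4443 0.2199]
```

Request:
step_arm:
  commands: [-0.2197,0.3246,0.05,0,0,77.26,0.5,-0.2197,0.3246,0.05,0,0,77.26,0.5,-0.2197,0.3246,0.05,0,0,77.26,0.5,-0.2197,0.3246,0.05,0,0,77.26,0.5,-0.2197,0.3246,0.05,0,0,77.26,0.5,-0.2197,0.3246,0.05,0,0,77.26,0.5,-0.2197,0.3246,0.084,0,0,77.26,0.5,-0.2197,0.3246,0.084,0,0,77.26,0.5,-0.2197,0.3246,0.084,0,0,77.26,0.5,-0.2197,0.3246,0.084,0,0,77.26,0.5]

```text
time: 1.35
position: [0.4564, 0.2497, 0.1627]
orientation: [-179.9, -0.1, -9.8]
wrist_force: [-0.1, 0.6, -0.1]
gripper_width: 0.0426
```

Request:
step_arm:
  commands: [0,0,0.045,0,0,0,0.5,0,0,0.07,0,0,0,0.5,0,0,0.09,0,0,0,0.5,0,0,0.09,0,0,0,0.5,0,0,0.09,0,0,0,0.5]

```text
time: 1.98
position: [0.4569, 0.2494, 0.0728]
orientation: [-179.9, -0.1, -9.9]
wrist_force: [0.0, -0.0, -0.7]
gripper_width: 0.0429
```

Run:
```python
from h import *
c=capture("scene"); save(c,"pre.png",(170,130,370,280),4)
o=readout.get_obs();print(o["position"],o["orientation"],o["wrist_force"])
```

```text
[0.45716893 0.24933907 0.07299948] [-1.79905712e+02 -1.53815882e-01 -9.93100193e+00] [-0.41590871  0.42727548  0.98969788]
```

View pics/pre.png

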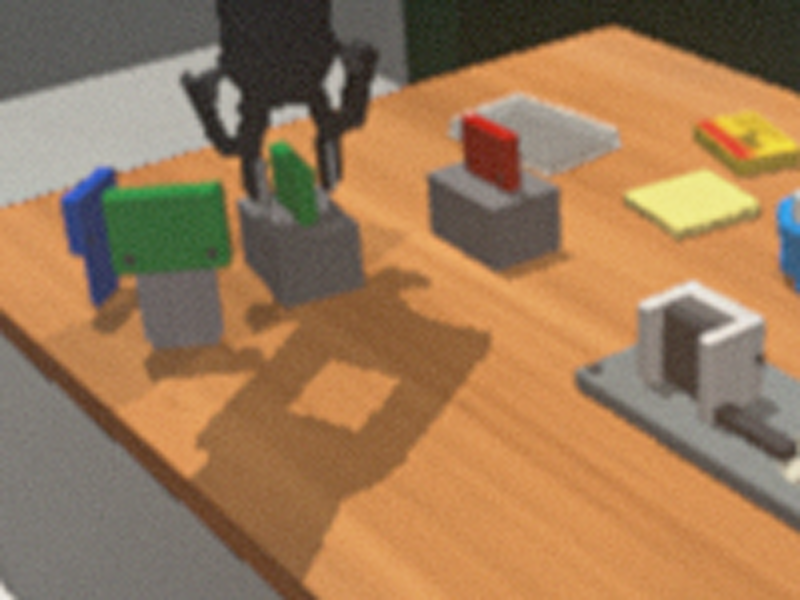

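The fingers straddle the green handle at crop (295,185), clear of the red and big green gauges. Closing now.

Request:
step_arm:
  commands: [-0.0012,0.0018,0.001,0,0,0,0.5,-0.0012,0.0018,0.001,0,0,0,0,-0.0012,0.0018,0.001,0,0,0,0,-0.0012,0.0018,0.001,0,0,0,0,-0.0012,0.0018,0.001,0,0,0,0,-0.0012,0.0018,0.001,0,0,0,0]

```text
time: 2.78
position: [0.4549, 0.2469, 0.0708]
orientation: [-180.0, -0.0, -10.0]
wrist_force: [-0.9, -0.5, 5.3]
gripper_width: 0.0138
```

Request:
step_arm:
  commands: [0,0,-0.02,0,0,0,0,0,0,-0.05,0,0,0,0,0,0,-0.09,0,0,0,0,0,0,-0.11,0,0,0,0,0,0,-0.11,0,0,0,0]

```text
time: 3.4
position: [0.4555, 0.2473, 0.1816]
orientation: [-179.9, -0.2, -10.0]
wrist_force: [0.1, 0.4, -0.5]
gripper_width: 0.0136
```

Run:
```python
from h import *
o=readout.get_obs();print(o["position"],o["orientation"],o["wrist_force"],o["gripper_width"],o["qpos"])
```

```text
[0.45553166 0.24726867 0.18163869] [-1.79893608e+02 -1.74310204e-01 -9.99191065e+00] [ 0.11814505  0.42089538 -0.45131297] 0.013627362839936564 [2.07306596e+01 3.04065310e+00 1.10157819e+02 2.62464416e-03
 6.65973285e+01 3.07213702e+01]
```

Request:
step_arm:
  commands: [0.1497,0.2987,0,0,0,-9.25,0,0.1497,0.2987,0,0,0,-9.25,0,0.1497,0.2987,0,0,0,-9.25,0,0.1497,0.2987,0,0,0,-9.25,0,0.1497,0.2987,0,0,0,-9.25,0,0.1497,0.2987,0,0,0,-9.25,0,0.1497,0.2987,0.025,0,0,-9.25,0,0.1497,0.2987,0.045,0,0,-9.25,0,0.1497,0.2987,0.045,0,0,-9.25,0,0.1497,0.2987,0.045,0,0,-9.25,0]

```text
time: 4.65
position: [0.5495, -0.0731, 0.1347]
orientation: [-180.0, 0.1, -0.7]
wrist_force: [0.3, 0.5, -0.2]
gripper_width: 0.0133
```

Run:
```python
from h import *
import pickle
o=readout.get_obs();print(o["position"],o["orientation"],o["wrist_force"],o["gripper_width"])
c=capture("scene");pickle.dump(c,open("s1.pkl","wb")); t=capture("top");pickle.dump(t,open("t1.pkl","wb"))
p=c["pixels"][:,:,::-1];a=cv2.resize(p[170:270,305:420],None,fx=6,fy=6,interpolation=cv2.INTER_CUBIC)
cv2.imwrite("pics/over.png",a)
```

```text
[ 0.54945728 -0.07310025  0.13466878] [-1.79973237e+02  1.12732733e-01 -7.35199977e-01] [ 0.33617527  0.47019401 -0.18329554] 0.013321329255368377
```

View pics/over.png

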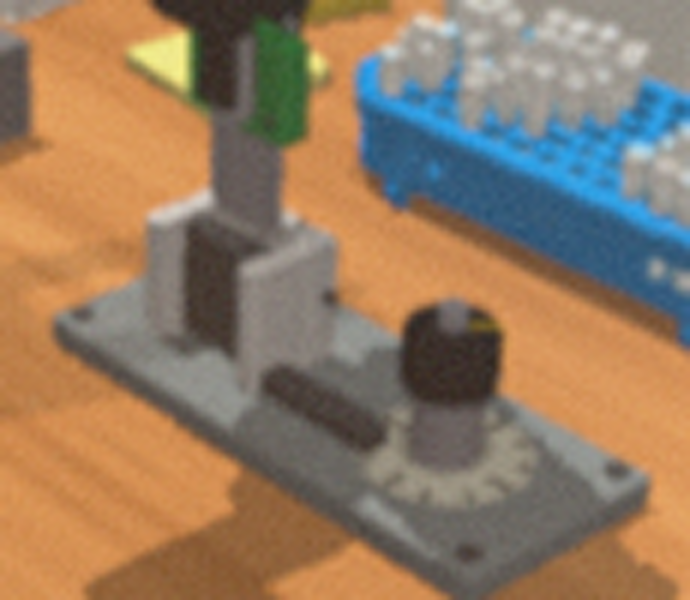

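The blade tip hangs at the slot mouth, crop (245,225), apparently between the walls. I'll lower it gently while watching the force.

Request:
step_arm:
  commands: [0.0013,-0.0003,0,0,0,0,0,0.0013,-0.0003,0.003,0,0,0,0,0.0013,-0.0003,0.006,0,0,0,0,0.0013,-0.0003,0.008,0,0,0,0]

```text
time: 5.25
position: [0.5512, -0.073, 0.127]
orientation: [-180.0, 0.0, -0.7]
wrist_force: [0.2, -0.1, 0.3]
gripper_width: 0.0131
```

Request:
step_arm:
  commands: [0,0,0.006,0,0,0,0,0,0,0.012,0,0,0,0,0,0,0.018,0,0,0,0,0,0,0.024,0,0,0,0,0,0,0.029,0,0,0,0,0,0,0.032,0,0,0,0,0,0,0.034,0,0,0,0,0,0,0.034,0,0,0,0]

```text
time: 6.25
position: [0.5514, -0.073, 0.0933]
orientation: [-180.0, 0.0, -0.7]
wrist_force: [0.3, -1.0, -0.6]
gripper_width: 0.0128
```

Request:
step_arm:
  commands: [0,0,0.001,0,0,0,0,0,0,0.002,0,0,0,0,0,0,0.003,0,0,0,0,0,0,0.0035,0,0,0,0,0,0,0.0035,0,0,0,0]

```text
time: 6.88
position: [0.5516, -0.0731, 0.0908]
orientation: [180.0, 0.0, -0.7]
wrist_force: [-2.5, 0.8, 5.0]
gripper_width: 0.0131
```

Seated at the predicted height with 5 N of contact. Release and rise.

Request:
step_arm:
  commands: [0,0,0,0,0,0,0.4,0,0,0,0,0,0,0.4,0,0,0,0,0,0,0.4,0,0,0,0,0,0,0.4]

```text
time: 7.38
position: [0.5513, -0.073, 0.0896]
orientation: [-180.0, 0.0, -0.7]
wrist_force: [-0.7, -0.7, 0.4]
gripper_width: 0.0341
```

Request:
step_arm:
  commands: [0,0,-0.03,0,0,0,0.4,0,0,-0.06,0,0,0,0.5,0,0,-0.09,0,0,0,0.6,0,0,-0.1,0,0,0,0.6,0,0,-0.1,0,0,0,0.6]

```text
time: 8.0
position: [0.5517, -0.0731, 0.1901]
orientation: [180.0, -0.1, -0.7]
wrist_force: [0.6, 0.8, 0.5]
gripper_width: 0.0511
```

Run:
```python
from h import *
o=readout.get_obs();print(o["position"],o["orientation"],o["wrist_force"],o["gripper_width"],o["qpos"])
c=capture("scene")
p=c["pixels"][:,:,::-1];a=cv2.resize(p[170:270,305:420],None,fx=6,fy=6,interpolation=cv2.INTER_CUBIC)
cv2.imwrite("pics/seat.png",a)
```

```text
[ 0.55170591 -0.07314026  0.19012947] [ 1.79981683e+02 -6.82696336e-02 -7.43495203e-01] [0.60897178 0.84578054 0.48523652] 0.05113036745851906 [-1.47768180e+01  7.20946065e+00  1.04654982e+02 -1.31053016e-03
  6.80648833e+01 -1.40328231e+01]
```

View pics/seat.png

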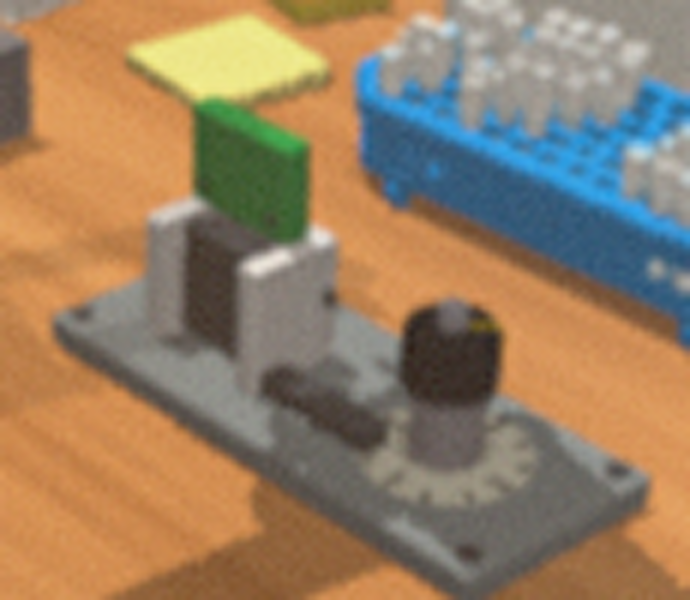

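The gauge is seated squarely, handle bottom on the walls at crop (270,235), and the nut is still at its start angle. Next I move over the nut and check the bar's height in the first depth map.

Request:
step_arm:
  commands: [-0.0015,0.11,0,0,0,-61,0.7,-0.0015,0.11,0,0,0,-61,0.7,-0.0015,0.11,0.02,0,0,-61,0.7,-0.0015,0.11,0.04,0,0,-61,0.7,-0.0015,0.11,0.04,0,0,-61,0.7,-0.0015,0.11,0.04,0,0,-61,0.7,-0.0015,0.11,0.04,0,0,-61,0.7,-0.0015,0.11,0.04,0,0,-61,0.7]

```text
time: 9.05
position: [0.5478, -0.1827, 0.1487]
orientation: [-179.9, 0.0, 60.1]
wrist_force: [0.2, -0.4, 0.2]
gripper_width: 0.0594
```

Run:
```python
from h import *
import pickle
o=readout.get_obs();print(o["position"],o["orientation"],o["wrist_force"],o["gripper_width"],o["qpos"])
c=pickle.load(open("top0.pkl","rb"));W=wmap(c)
for x,y in[(380,222),(410,226),(440,228),(470,230)]: print(W[175+y//7,310+x//7].round(4))
# nut centre from top surface (exclude stud) and stud
v,u=np.mgrid[0:400,0:640];m=(u>378)&(u<402)&(v>185)&(v<208)
n=m&(abs(W[...,2]-.0724)<.003);P=W[n][:,:2]*1000
print(n.sum(),cv2.minEnclosingCircle(P.astype(np.float32)),P.mean(0))
```

```text
[ 0.54781321 -0.18270581  0.14867172] [-1.79887741e+02  8.29093900e-03  6.01396144e+01] [ 0.1870072  -0.42344084  0.17099629] 0.05941966745404875 [-2.54070529e+01  1.25712446e+01  1.03328214e+02  5.00499972e-04
  6.42131053e+01 -8.55468774e+01]
[ 0.532  -0.1244  0.0246]
[ 0.53  -0.135  0.024]
[ 0.5297 -0.1449  0.0273]
[ 0.5303 -0.1579  0.0271]
134 ((549.2576904296875, -181.61520385742188), 18.515241622924805) [ 549.29184521 -181.46901716]
```

Request:
step_arm:
  commands: [0.0005,0.0009,0.03,0,0,0,0.7,0.0005,0.0009,0.055,0,0,0,0.7,0.0005,0.0009,0.075,0,0,0,0.7,0.0005,0.0009,0.088,0,0,0,0.7,0.0005,0.0009,0.094,0,0,0,0.7,0.0005,0.0009,0.095,0,0,0,0.7,0.0005,0.0009,0.095,0,0,0,0.7]

```text
time: 9.93
position: [0.5502, -0.1834, 0.0556]
orientation: [179.9, -0.0, 60.3]
wrist_force: [0.2, 0.1, 0.4]
gripper_width: 0.0597
```

Request:
step_arm:
  commands: [0,0,0,0,0,0,0.1,0,0,0,0,0,0,0.1,0,0,0,0,0,0,0.1,0,0,0,0,0,0,0.1,0,0,0,0,0,0,0.1]

```text
time: 10.55
position: [0.5497, -0.1841, 0.056]
orientation: [179.9, 0.1, 60.3]
wrist_force: [-3.8, -2.1, 6.2]
gripper_width: 0.0347
```

Request:
step_arm:
  commands: [0,0,0.0001,0,0,7,0.1,0,0,0.0003,0,0,15,0.1,0,0,0.0004,0,0,23,0.1,0,0,0.0005,0,0,31,0.1,0,0,0.0007,0,0,39,0.1,0,0,0.0008,0,0,47,0.1,0,0,0.001,0,0,55,0.1,0,0,0.0011,0,0,63,0.1,0,0,0.0012,0,0,71,0.1,0,0,0.0014,0,0,79,0.1]

```text
time: 11.8
position: [0.5489, -0.1844, 0.0545]
orientation: [179.8, 0.1, -19.0]
wrist_force: [-6.7, -3.6, 7.9]
gripper_width: 0.0346
```

Run:
```python
from h import *
o=readout.get_obs();print(o["position"],o["orientation"],o["wrist_force"],o["ft_torque"],o["tau"][5],o["gripper_width"],o["qpos"])
```

```text
[ 0.54886081 -0.18441286  0.05452173] [ 1.79843946e+02  5.06536046e-02 -1.89535283e+01] [-6.74440739 -3.62928893  7.89258074] [-0.61459624  0.84871945  0.05035885] -0.679547768086195 0.034554483516750924 [-25.43446464  20.35963507 105.36547821  -0.19795879  54.30776434
  -6.36546375]
```

Request:
step_arm:
  commands: [0,0,0.0001,0,0,8,0.1,0,0,0.0003,0,0,16,0.1,0,0,0.0004,0,0,24,0.1,0,0,0.0005,0,0,32,0.1,0,0,0.0007,0,0,40,0.1,0,0,0.0008,0,0,46,0.1,0,0,0.0008,0,0,46,0.1]

```text
time: 12.68
position: [0.5484, -0.1841, 0.0537]
orientation: [179.8, -0.0, -64.8]
wrist_force: [-7.1, -3.0, 9.2]
gripper_width: 0.0346
```

```bash
cat > s.py <<'E'
from h import *
o=readout.get_obs();print(o["position"].round(4),o["orientation"].round(2),o["wrist_force"].round(1),"Tz",o["ft_torque"][2].round(3),o["qpos"].round(1))
E
python3 s.py
```

```text
[ 0.5484 -0.1841  0.0537] [ 1.7982e+02 -1.0000e-02 -6.4750e+01] [-7.1 -3.   9.2] Tz -0.045 [-25.4  20.4 105.4  -0.2  54.3  39.4]
```

Request:
step_arm:
  commands: [0,0,0,0,0,4,0.1,0,0,0.0001,0,0,8,0.1,0,0,0.0002,0,0,11,0.1,0,0,0.0002,0,0,11,0.1]

```text
time: 13.18
position: [0.5484, -0.184, 0.0535]
orientation: [179.8, -0.0, -75.7]
wrist_force: [-6.6, -2.1, 8.9]
gripper_width: 0.0347
```

```bash
python3 s.py
```

```text
[ 0.5484 -0.184   0.0535] [ 1.7982e+02 -3.0000e-02 -7.5740e+01] [-6.6 -2.1  8.9] Tz -0.079 [-25.4  20.4 105.4  -0.2  54.3  50.4]
```

Request:
step_arm:
  commands: [0,0,0,0,0,2,0.1,0,0,0,0,0,4,0.1,0,0,0,0,0,4,0.1]

```text
time: 13.55
position: [0.5484, -0.1839, 0.0534]
orientation: [179.8, -0.1, -79.7]
wrist_force: [-6.7, -2.2, 8.8]
gripper_width: 0.0345
```

```bash
python3 s.py
```

```text
[ 0.5484 -0.1839  0.0534] [ 1.7981e+02 -5.0000e-02 -7.9660e+01] [-6.7 -2.2  8.8] Tz 0.191 [-25.4  20.4 105.4  -0.2  54.3  54.4]
```

Request:
step_arm:
  commands: [0,0,0,0,0,2,0.1,0,0,0,0,0,4,0.1,0,0,0,0,0,4,0.1]

```text
time: 13.92
position: [0.5483, -0.1839, 0.0534]
orientation: [179.8, -0.1, -83.3]
wrist_force: [-5.4, -0.9, 9.0]
gripper_width: 0.0347
```

```bash
python3 s.py
```

```text
[ 0.5483 -0.1839  0.0534] [ 1.7977e+02 -1.3000e-01 -8.3330e+01] [-5.4 -0.9  9. ] Tz 1.343 [-25.4  20.4 105.4  -0.3  54.3  58.1]
```

Torque jumped to 1.3 N m at a yaw of −80 to −83°, where the −78° estimate from the yellow line put the stop. Backing off a quarter turn.

Request:
step_arm:
  commands: [0,0,0,0,0,0,0.1,0,0,-0.0001,0,0,-8,0.1,0,0,-0.0003,0,0,-18,0.1,0,0,-0.0005,0,0,-28,0.1,0,0,-0.0007,0,0,-38,0.1,0,0,-0.0008,0,0,-48,0.1,0,0,-0.001,0,0,-58,0.1,0,0,-0.0012,0,0,-68,0.1,0,0,-0.0014,0,0,-78,0.1,0,0,-0.0015,0,0,-86,0.1]

```text
time: 15.18
position: [0.5491, -0.1845, 0.0549]
orientation: [179.9, 0.1, 2.5]
wrist_force: [-5.0, -3.8, 6.5]
gripper_width: 0.0348
```

Request:
step_arm:
  commands: [0,0,-0.0001,0,0,-4,0.1,0,0,-0.0001,0,0,-6,0.1,0,0,-0.0001,0,0,-6,0.1,0,0,-0.0001,0,0,-6,0.1]

```text
time: 15.68
position: [0.5492, -0.1845, 0.055]
orientation: [179.9, 0.1, 8.3]
wrist_force: [-4.0, -4.4, 5.9]
gripper_width: 0.0349
```

```bash
python3 s.py
python3 - <<'E'
from h import *
c=capture("scene");t=capture("top")
a=cv2.resize(c["pixels"][170:270,305:405,::-1],(400,400),interpolation=cv2.INTER_CUBIC)
b=cv2.resize(t["pixels"][165:235,315:415,::-1],(571,400),interpolation=cv2.INTER_CUBIC)
cv2.imwrite("pics/end.png",np.hstack([a,b])[:,:800]); cv2.imwrite("pics/end.png",cv2.resize(np.hstack([a,b]),(800,330)))
E
```

```text
[ 0.5492 -0.1845  0.055 ] [1.7987e+02 7.0000e-02 8.2900e+00] [-4.  -4.4  5.9] Tz 0.068 [-25.4  20.3 105.4  -0.2  54.3 -33.6]
```

View pics/end.png

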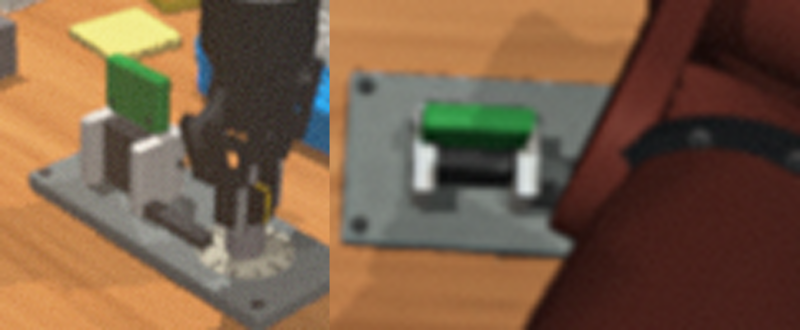

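Gauge still fully seated at (140,100); the fingers hold the nut with the yellow line visible at (265,200). One numeric check of the line's direction before handing in.

Run:
```python
from h import *
c=capture("scene");h=cv2.cvtColor(c["pixels"],cv2.COLOR_RGB2HSV)
v,u=np.nonzero((h[...,0]>18)&(h[...,0]<35)&(h[...,1]>130)&(h[...,2]>60))
k=(u>365)&(u<400)&(v>210)&(v<250)&True
print(sorted(zip(u[k],v[k])))
for th in(1.0,1.2,1.43,1.66,1.9):
  a=np.pi+3-th-.013
  print(th,[ (lambda q:(q[0]/q[2]*c["fx"]+c["cx"],q[1]/q[2]*c["fy"]+c["cy"]))(np.array(c["R"])@np.array([.5488+.018*np.cos(a),-.183+.018*np.sin(a),z])+c["t"]) for z in(.0456,.0716)])
```

```text
[(np.int64(382), np.int64(226)), (np.int64(383), np.int64(226)), (np.int64(383), np.int64(227)), (np.int64(384), np.int64(225)), (np.int64(384), np.int64(226)), (np.int64(384), np.int64(227)), (np.int64(384), np.int64(236)), (np.int64(385), np.int64(226)), (np.int64(385), np.int64(227)), (np.int64(385), np.int64(228)), (np.int64(385), np.int64(229)), (np.int64(385), np.int64(230)), (np.int64(385), np.int64(231)), (np.int64(385), np.int64(232)), (np.int64(385), np.int64(233)), (np.int64(385), np.int64(234)), (np.int64(385), np.int64(235)), (np.int64(385), np.int64(236)), (np.int64(386), np.int64(226)), (np.int64(386), np.int64(227)), (np.int64(386), np.int64(228)), (np.int64(386), np.int64(229)), (np.int64(386), np.int64(230)), (np.int64(386), np.int64(231)), (np.int64(386), np.int64(232)), (np.int64(386), np.int64(233)), (np.int64(386), np.int64(234)), (np.int64(386), np.int64(235)), (np.int64(387), np.int64(228)), (np.int64(387), np.int64(231))]
1.0 [(np.float64(386.7742131006685), np.float64(235.93189672402505)), (np.float64(387.4721476216288), np.float64(225.95083144819083))]
1.2 [(np.float64(386.1124497823587), np.float64(236.69044323379768)), (np.float64(386.803655575524), np.float64(226.6901518546692))]
1.43 [(np.float64(384.9970522113059), np.float64(237.43669529641954)), (np.float64(385.67538773659135), np.float64(227.41790450699352))]
1.66 [(np.float64(383.5586558115003), np.float64(238.0081548276267)), (np.float64(384.2192615440494), np.float64(227.97568671213295))]
1.9 [(np.float64(381.79709859103167), np.float64(238.38300946439952)), (np.float64(382.43507177467086), np.float64(228.3422196033112))]
```

```bash
python3 -c "
from plant import env
env.close_job()"; python3 s.py
```

```text
the job is handed in; nothing more can be done
the job is handed in; nothing more can be done
```

The clamp is set up and the job is handed in at about 16 s of the 48 s allowed. No verdict is reported back.

- **Gauge:** I took the smaller green gauge out of its stand, lowered it into the slot and let it go. It touched down at the predicted height with about 5 N. The last pictures show it still upright and fully down.
- **Nut:** I screwed it down in one grip. The torque rose from 0.05 to 1.3 N m at a tool yaw of −80 to −83°, where the yellow line had put the stop (about −78°). I then backed it off about 90°, and the arm ended still gripping the nut.
- **Last checks:** The yellow line's pixels put nut_turn at about 1.35–1.43 (target 1.43, within 0.25). The wrist force was under 10 N with the nut gripped.
- **Uncertainty:** The fingers may have slipped up to about 3° on the nut at the stop, which is within tolerance. Grip force on the nut was not measured directly; I only saw the fingers stopped on it at about 35 mm. I did not re-measure the red gauge, note pad, index notes or pen at the end, but no arm move went near them.

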